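# Stand the fallen carton up and hold the cam clamp at full lift

### The arm

A 6-joint arm with a two-finger parallel gripper is mounted at the origin on a cart in front of the work surface, level with it; the furniture and walls round the work are solid. World frame = base frame: x ahead of the robot, y to its left, z up, the work surface at z = 0. Lengths are in m, angles in rad, forces in N, time in s.
With the tool pointing down it reaches from about 0.35 to 0.875 m from the base axis. Payload 4.2 kg.
Tool frame: the origin (TCP) lies midway between the tips of the shut fingers; the grasp point (between the pads) lies 19 mm behind it; z points along the fingers, y is the line along which they close (so a half turn about z gives the same grasp; the last joint's range is limited). The gripper opens to 85 mm and grips with 20 to 120 N. Pads are 22 mm wide; open, the fingers measure 114 mm over their backs; the gripper's body (76 mm by 85 mm) begins 54 mm behind the grasp point. The pads swing forward as they close: fully open they stand 13 mm farther back than shut.
Start: joints at [1.433, 0.385, 0.008, 0, -1.194, -0.259], TCP at [0.242, 0.576, 0.231] pointing down, gripper open.
Joint ranges: [-3.14, 3.14], [-1.21, 2.06], [-1.07, 1.41], [-3.16, 2.05], [-2.99, -0.16], [-3.1, 3.1]. Speed limits (rad/s): [2.79, 2.79, 3.14, 3.14, 3.14, 3.14].

### API

Orientations are given as a rotation vector (axis times angle).
In Python, from station import sense, get_image, camera_info, job_done gives the robot as it stands.
- The arm moves only by the shell command python3 -m creep 'ROWS'. ROWS is JSON, a list of rows, each an object with "rotation": the turn, a rotation vector about the tool's x, y, z in rad, a list of three; "offset": the shift along the tool's x, y, z in m, a list of three; "fingers": the finger opening in m, from 0 to 0.0854. A call has 1 to 8 rows; each row is the pose to reach, as a shift and turn from the pose commanded when the call began, along the tool's axes at that moment; what a row does not reach only later rows make up. A row lasts 1/12 s, in which the tool goes at most 41.7 mm and 7.16 degrees, less where a joint would pass 70% of its speed; a pose out of reach is approached as far as the arm can. A call with a gripper value outside its range is refused whole. The fingers move at their own pace and stop on an object; the grip force is fixed at half the most. Time passes only in rows, so rows that repeat a pose let the fingers close. It gives the time, the measured TCP pose, the force, the opening and the grip force at its end, in the units of the state.
- sense(): the state, without advancing time (a new reading comes with each control period).
- get_image(name): name is "scene" or "top" or "wrist"; returns the picture (480x640x3 uint8, red, green, blue); there is no depth.
- camera_info(name): a dict with "fx", "fy", "cx", "cy" (pixels), "cam_to_world" (4x4, takes a point from camera to world coordinates); the wrist camera has in their place "tool_from_camera" (4x4, takes a point from camera to tool coordinates, whose origin is the TCP and whose axes are the flange's). Camera axes: x right, y up, looking along -z (the intrinsics and any distortion apply to the point x, -y, -z); pixel columns grow to the right and rows downward; lengths in m; the calibration is good to about 2 mm. The wrist camera is an equidistant fisheye: a pixel r from the principal point sees the ray r / f radians off the axis. A picture is of the moment at which its call begins: read the wrist's pose just before it. camera_info takes no time and is no camera call.
- job_done(): hands the job in; it is judged then, once.
The state is a dict: "time": time; "qpos": joint angles; "qd": joint speeds; "effort": joint torques, N m; "ee_pos": TCP position; "ee_rot": TCP orientation; "force": force on the tool from outside, world axes, zero at the start; "ft_torque": the same for the moment, N m; "gripper_width": opening from 0.0 (shut) to 1.0 (fully open); "grip_force": force on a finger pad.
Only numpy, scipy, OpenCV 4.12 (cv2) and the standard library are available. Lean on these libraries where they do the work, as an engineer would, in place of code of your own. Each camera call takes 0.05 s, during which the arm holds its last target. There are 200 camera calls.

### The job

In the clamping rack, one of the three drink cartons has tipped back over the rail: first, with the clamp still open, stand it upright on the rack floor in its place in the row and let go of it. Then take the cam lever by its upright knob and swing it to the cam's highest point, where the lever lies parallel to the clamp bar and points outward from the end of the row, so that the bar presses all three cartons against the rail. Finish while holding the lever there (it springs back if released, and I will put the locking pin in); do not topple the other cartons or push the things standing round about.

Things in the scene. Friction and masses are not known exactly. Their poses are not given: they have to be found in the camera images.
- rack: Fixed clamping rack, grey base with a steel rail fence. Origin on the worktop under the face of the open clamp bar, mid-row; x points across the lane from the clamp bar (robot's side) to the rail, y along the row, z up. Base plate top = lane floor, z 6 mm. Row places at y = -74, 0, 74 mm (within 4 mm). Two guide blocks, top z 22 mm, stand at x = -47, y = +-80 mm.
- lane_mid (a point): Middle of the lane, on the lane floor: rack x = 26.5, y = 0, z = 6 mm. The open lane is 53 mm wide in x (bar face at 0, rail face at 53), so a 40 mm carton has 13 mm of room; it runs in y from -116 to 116 mm, ends open. The rail is two round 8 mm bars, top 40 mm above the lane floor.
- tipped_carton: White gable-top carton with a small cap, 40 x 40 x 104 mm, sides flat up to 78 mm, about 0.16 kg. Origin on its axis 44 mm above the foot; z from foot to top. It leans in one of the three places: foot in the lane, top over the rail toward rack +x, about 46 degrees from upright, its y along the row; gap to neighbours about 30 mm. Once upright in the lane its origin is 50 mm above the worktop.
- carton_b: The same kind of carton, standing upright in another place of the row. Origin on its axis, 44 mm above its foot.
- carton_c: The same kind of carton, standing upright in the remaining place of the row. Origin on its axis, 44 mm above its foot.
- cam_axis (a point): Vertical axis of the cam lever, at rack x = -37 mm, y = 155 mm, at lane floor height: just beyond the +y end of the row, on the robot's side of the bar.
- lever_knob (a point): Middle of the grip of the upright round black knob at the end of the cam lever: 16 mm diameter, 47 mm tall, from 40 to 87 mm above the worktop; this point is 66 mm above the worktop and 80 mm from the cam axis.
- cam_lever (a joint): Angle of the cam lever (rad), anticlockwise from above, 0 to 2.4, starts near 0. The lever points at angle (joint - 0.129) from rack +x towards rack +y. Highest lift at 1.70: lever along rack +y, parallel to the bar; beyond it the lift falls again. A spring returns it towards 0: about 0.3 N m at the highest point, some 4 N at the knob.
- clamp_bar: Grey sprung clamp bar, 232 x 6 x 9 mm, top 12.5 mm above the lane floor. Its origin is the rack's origin while open; the cam slides it along rack +x, up to 18 mm or until it meets the cartons, which it presses with some 6 N in all.
- egg_timer: Bystander: red and white wind-up kitchen timer, to be left where it is.
- tea_tin: Bystander: green tea tin, to be left where it is.
- mug_floral: Bystander: floral mug, to be left where it is.
- sink_plug: Bystander: grey sink plug, to be left where it is.

How it is judged:
On the way:
1. the tipped carton stands upright on the lane floor, let go, with the clamp still open (angle between tipped_carton's own z axis and vertical below 0.12 rad and z of tipped_carton in the frame of rack between 0.046 and 0.054 m and x of tipped_carton in the frame of rack between 0.014 and 0.04 m and y of tipped_carton in the frame of rack between -0.112 and 0.112 m and contact force between the fingers and tipped_carton below 0.1 N and value of joint cam_lever below 0.6 rad), for 0.2 s.
At the end, for the whole second after the job is handed in: All three cartons stand upright (within 0.12 rad) on the lane floor between bar and rail, each pressed by the clamp bar (over 0.2 N); the cam lever rests within 0.12 rad of its highest point (joint 1.58 to 1.82) and the fingers are still holding it there (over 1 N on the lever) (angle between each of tipped_carton, carton_b, carton_c's own z axis and vertical below 0.12 rad and z of tipped_carton in the frame of rack between 0.046 and 0.054 m and x of tipped_carton in the frame of rack between 0.014 and 0.04 m and y of tipped_carton in the frame of rack between -0.112 and 0.112 m and z of carton_b in the frame of rack between 0.046 and 0.054 m and x of carton_b in the frame of rack between 0.014 and 0.04 m and y of carton_b in the frame of rack between -0.112 and 0.112 m and z of carton_c in the frame of rack between 0.046 and 0.054 m and x of carton_c in the frame of rack between 0.014 and 0.04 m and y of carton_c in the frame of rack between -0.112 and 0.112 m and contact force between clamp_bar and tipped_carton above 0.2 N and contact force between clamp_bar and carton_b above 0.2 N and contact force between clamp_bar and carton_c above 0.2 N and value of joint cam_lever between 1.58 and 1.82 rad and velocity of joint cam_lever between -0.1 and 0.1 rad/s and contact force between the fingers and cam_lever above 1 N); the arm keeps its last pose, push and grip.
It fails at once if a standing neighbour carton is toppled (more than 0.5 rad) (angle between any of carton_b, carton_c's own z axis and vertical above 0.5 rad).
It fails at once if a thing standing round about is pushed more than 30 mm (distance of any of egg_timer, tea_tin, mug_floral, sink_plug from where it was at the start of the episode above 0.03 m).
It also fails if it takes over 54 s, if anything falls off the work surface, if the arm or the gripper's body presses on something with over 40 N, if the wrist force passes 120 N, or if a joint passes its speed limit or range.

## Working session

There is one attempt and no reset: what is moved stays moved. The work goes in short steps, Python scripts to look and compute and a shell command to move; the robot and the scene stay as the last step left them, time stands still between calls to the robot, and variables do not carry over. Pictures are saved under pics/ and viewed, at most 10 in all, crops included, and the job is handed in when it is done.

```bash
mkdir -p pics; ls
cat > h.py <<'E'
from station import sense,get_image,camera_info,job_done
import numpy as np,cv2
from scipy.spatial.transform import Rotation as R
def snap(n,f):
    im=get_image(n); cv2.imwrite('pics/'+f,im[:,:,::-1]); return im
def ray(n,u,v):
    c=camera_info(n);T=np.array(c['cam_to_world'])
    d=np.array([(u-c['cx'])/c['fx'],-(v-c['cy'])/c['fy'],-1])
    return T[:3,3],T[:3,:3]@d
def onz(n,u,v,z):
    o,d=ray(n,u,v); return o+d*(z-o[2])/d[2]
def proj(n,p):
    c=camera_info(n);T=np.linalg.inv(np.array(c['cam_to_world']))
    q=T[:3,:3]@np.asarray(p)+T[:3,3]
    return np.array([c['cx']+c['fx']*q[0]/-q[2],c['cy']-c['fy']*q[1]/-q[2]])
E
python3 - <<'E'
from h import *
s=sense();print(s)
snap('scene','s0.png');snap('top','t0.png')
for n in('scene','top','wrist'):print(n,camera_info(n))
E
```

```text
pics
{'time': 0.0, 'qpos': array([ 1.43253957e+00,  3.85540552e-01,  6.60776154e-03, -4.76382523e-04,
       -1.19403354e+00, -2.58604531e-01]), 'qd': array([ 0.00049183, -0.00134033, -0.00040351, -0.0007451 ,  0.00227085,
       -0.00035897]), 'effort': array([-9.46954460e-04, -3.92288840e+01,  1.88403922e+01,  4.18649286e+00,
       -4.63301971e-03,  1.03801221e-05]), 'ee_pos': array([0.24133615, 0.57587465, 0.23022756]), 'ee_rot': array([ 3.07774156e+00, -6.19143546e-01, -4.88928806e-04]), 'force': array([-0.35739355, -0.12397503, -0.56708763]), 'ft_torque': array([ 0.02177215, -0.00910741,  0.02932881]), 'grip_force': 0.0, 'gripper_width': 0.9979854925395114}
scene {'fx': 610.4518799828095, 'fy': 610.4518799828095, 'cx': 323.9805585401469, 'cy': 252.86441062049914, 'cam_to_world': array([[-0.99058848, -0.1062947 ,  0.0862317 ,  0.62088369],
       [ 0.1361966 , -0.82807079,  0.54382833,  0.76866632],
       [ 0.01359988,  0.55045454,  0.83475436,  1.04964565],
       [ 0.        ,  0.        ,  0.        ,  1.        ]])}
top {'fx': 463.3062332004857, 'fy': 463.3062332004857, 'cx
[... 179 characters left out ...]
6591030e-04, -7.63279547e-04,
         9.11782912e-02],
       [-7.42659321e-04,  6.06882851e-02,  9.98156491e-01,
         9.46717572e-01],
       [ 0.00000000e+00,  0.00000000e+00,  0.00000000e+00,
         1.00000000e+00]])}
wrist {'fx': 371.64829954431775, 'fy': 371.64829954431775, 'cx': 316.51783006301736, 'cy': 238.10366306858953, 'tool_from_camera': array([[-1.18612572e-03,  9.61511266e-01,  2.74762951e-01,
         6.94756898e-02],
       [ 9.99998928e-01,  1.37621335e-03, -4.99049062e-04,
        -4.87734463e-04],
       [-8.57973736e-04,  2.74762064e-01, -9.61511868e-01,
        -1.42783996e-01],
       [ 0.00000000e+00,  0.00000000e+00,  0.00000000e+00,
         1.00000000e+00]])}
```

View pics/s0.png

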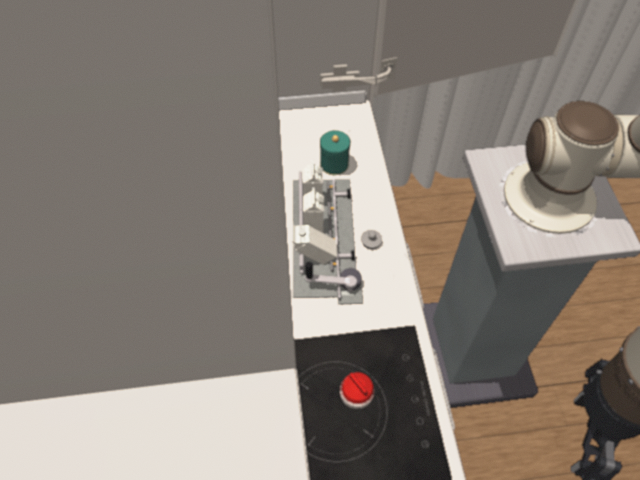

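View pics/t0.png

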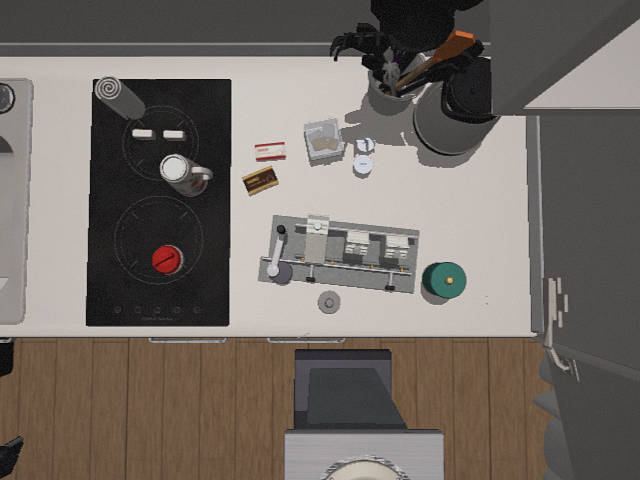

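The top view shows the rack at around (340,253) with world x up and y left. The tipped carton is at the +y place (317,237), the cam axis is near (277,270) and the knob at (281,230). The bystanders sit around the rack.

Run:
```python
from h import *
im=cv2.imread('pics/t0.png')[205:305,250:425]
a=cv2.resize(im,None,fx=4.5,fy=4.5,interpolation=cv2.INTER_CUBIC)
cv2.imwrite('pics/t0c.png',a)
im=cv2.imread('pics/s0.png')[150:310,280:390]
cv2.imwrite('pics/s0c.png',cv2.resize(im,None,fx=3.7,fy=3.7,interpolation=cv2.INTER_CUBIC))
```

```text
(no output)
```

View pics/t0c.png

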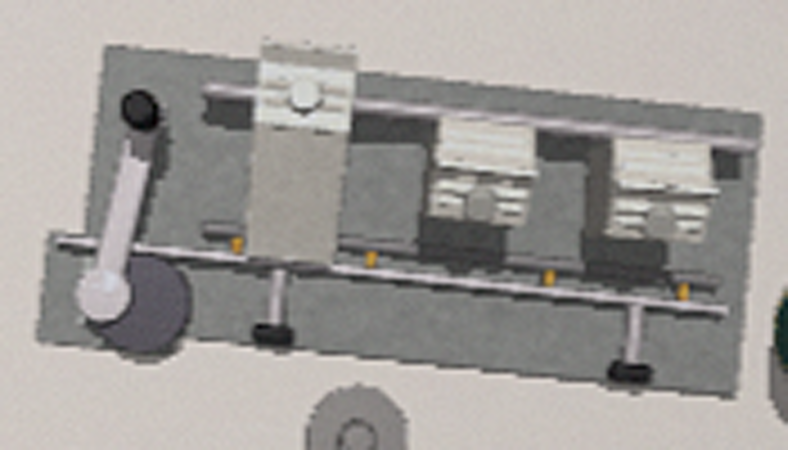

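View pics/s0c.png

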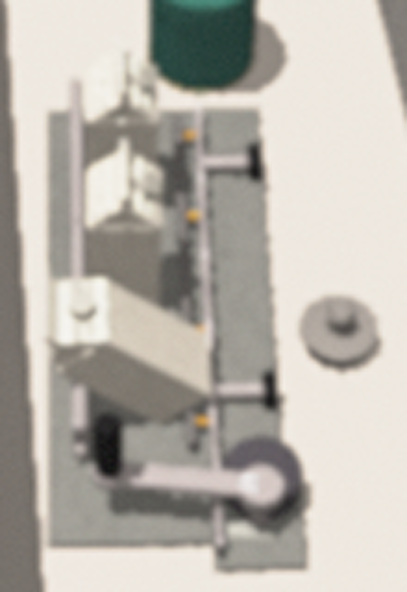

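The crop shows the rail top from (205,90) to (757,146), the bar strip below it, the knob top at (140,110), and the tipped carton's cap at (305,95). In the scene crop the carton leans over the rail.

```bash
cat >> h.py <<'E'
def tool():
    s=sense(); return np.array(s['ee_pos']),R.from_rotvec(s['ee_rot']).as_matrix()
E
python3 - <<'E'
from h import *
f=lambda u,v:(250+u/4.5-.4,205+v/4.5-.4)
A=onz('top',*f(205,90),.046);B=onz('top',*f(757,146),.046)
C=onz('top',*f(55,240),.022);D=onz('top',*f(727,311),.022)
y1=(A-B)/np.linalg.norm(A-B);y2=(C-D)/np.linalg.norm(C-D)
print(A,B,np.linalg.norm(A-B),np.arctan2(-y1[0],y1[1]),np.arctan2(-y2[0],y2[1]))
for p in [(105,45),(762,115),(735,395),(38,343)]:print('plate',onz('top',*f(*p),.006))
K=onz('top',*f(140,110),.087);print('knob',K)
y=y1;x=np.array([y[1],-y[0],0]);m=(A+B)/2;O=m-.057*x;O[2]=0
def rk(p):d=p-O;return d@x,d@y,d[2]
print('O',O,'knob rack',rk(K),'pivot',[rk(onz('top',*f(103,295),z)) for z in(.04,.05)])
print('carton edges low',[rk(onz('top',*f(*q),.035))for q in((247,258),(333,262))])
print('cap',rk(onz('top',*f(305,95),.09)))
for q in((485,205),(660,215)):print('caps',rk(onz('top',*f(*q),.105)))
# scene view check
g=lambda u,v:(280+u/3.7-.4,150+v/3.7-.4)
print('scene knob',rk(onz('scene',*g(105,420),.087)),'rail end',rk(onz('scene',*g(80,455),.044)),rk(onz('scene',*g(76,85),.046)))
p,M=tool();print(M)
E
```

```text
[0.5645205  0.13475304 0.046     ] [ 0.54027718 -0.10419367  0.046     ] 0.2401734150171106 -0.10111311030138236 -0.1047215516708904
plate [0.58843503 0.18209346 0.006     ]
plate [ 0.55670548 -0.11531144  0.006     ]
plate [ 0.43073566 -0.10156531  0.006     ]
plate [0.45385314 0.21138187 0.006     ]
knob [0.5526702  0.15962399 0.087     ]
O [0.49568998 0.02103332 0.        ] knob rack (np.float64(0.04269972967587223), np.float64(0.1436344515479397), np.float64(0.08699999999999997)) pivot [(np.float64(-0.0357429502481419), np.float64(0.15515602822629554), np.float64(0.040000000000000036)), (np.float64(-0.035525704684582084), np.float64(0.1542044767416718), np.float64(0.050000000000000044))]
carton edges low [(np.float64(-0.013458658720385614), np.float64(0.09479880305794638), np.float64(0.03500000000000003)), (np.float64(-0.011389683488473632), np.float64(0.05726488407012668), np.float64(0.03500000000000003))]
cap (np.float64(0.05554844389298417), np.float64(0.07635426300619158), np.float64(0.08999999999999997))
caps (np.float64(0.017327523248188814), np.float64(-0.0005841886085515004), np.float64(0.10499999999999998))
caps (np.float64(0.0204625893363392), np.float64(-0.07122966198031765), np.float64(0.10499999999999998))
scene knob (np.float64(0.04415102461562034), np.float64(0.144590145088133), np.float64(0.08699999999999997)) rail end (np.float64(0.05742714493000554), np.float64(0.13854614664131412), np.float64(0.04400000000000004)) (np.float64(0.05594529926890793), np.float64(-0.11303758225578305), np.float64(0.04600000000000004))
[[ 9.22249544e-01 -3.86594558e-01 -6.53029207e-04]
 [-3.86595095e-01 -9.22247727e-01 -1.83376427e-03]
 [ 1.06668585e-04  1.94364615e-03 -9.99998105e-01]]
```

```bash
cat >> h.py <<'E'
YAW=-.102; O=np.array([.4957,.0210,0])
RR=R.from_euler('z',YAW).as_matrix()
def go(rack,tilt=0,yaw=0,grasp=True):
    """offset/rotation (tool axes) to put grasp point at rack pos (m), tilt fwd & yaw(deg, ccw)"""
    p,M=tool()
    T=RR@R.from_euler('z',yaw,degrees=True).as_matrix()@R.from_euler('y',-tilt,degrees=True).as_matrix()@np.diag([1,-1,-1.])
    t=O+RR@np.array(rack)+(.019*T[:,2] if grasp else 0)
    print('offset',np.round(M.T@(t-p),4),'rot',np.round(R.from_matrix(M.T@T).as_rotvec(),3))
def st():
    s=sense();p,M=tool();g=RR.T@(p-.019*M[:,2]-O)
    e=R.from_matrix(RR.T@M@np.diag([1,-1,-1.])).as_euler('zyx',degrees=True)
    print('t %.2f grasp rack mm'%s['time'],np.round(g*1e3,1),'yaw,pitch,roll',np.round(e,1),'F',np.round(s['force'],1),'grip',s['grip_force'],'w',s['gripper_width']*85.4,'q',np.round(s['qpos'],2))
E
python3 -c "
from h import *
go([.040,.076,.16]);st()"
```

```text
offset [0.4653 0.329  0.09  ] rot [ 0.002  0.    -0.295]
t 0.10 grasp rack mm [-309.6  526.2  249.3] yaw,pitch,roll [-16.9   0.   -0.1] F [ 0.4 -0.5 -0.5] grip 0.0 w 85.64898903669966 q [ 1.43  0.39  0.01 -0.   -1.19 -0.26]
```

```bash
python3 -m creep '[{"rotation":[0,0,-0.1],"offset":[0.033,0.024,0],"fingers":0.06},{"rotation":[0,0,-0.2],"offset":[0.066,0.047,0],"fingers":0.06},{"rotation":[0.002,0,-0.295],"offset":[0.1,0.07,0],"fingers":0.06},{"rotation":[0.002,0,-0.295],"offset":[0.133,0.094,0],"fingers":0.06},{"rotation":[0.002,0,-0.295],"offset":[0.166,0.117,0],"fingers":0.06},{"rotation":[0.002,0,-0.295],"offset":[0.2,0.14,0],"fingers":0.06},{"rotation":[0.002,0,-0.295],"offset":[0.233,0.164,0],"fingers":0.06},{"rotation":[0.002,0,-0.295],"offset":[0.266,0.188,0],"fingers":0.06}]'; python3 -c "
from h import *
go([.040,.076,.16]);st()"
```

```text
time: 0.77
ee_pos: [0.4146, 0.2983, 0.2311]
ee_rot: [-3.136, 0.159, -0.0]
force: [0.6, -0.1, -0.9]
gripper_width: 0.699
grip_force: 0.0
offset [0.1488 0.1918 0.0898] rot [-0.002  0.     0.001]
t 0.77 grasp rack mm [-108.9  267.5  250.1] yaw,pitch,roll [0.  0.  0.1] F [ 0.6 -0.1 -0.9] grip 0.0 w 59.709979576299624 q [ 0.94  0.19 -0.27 -0.   -1.11  0.53]
```

```bash
python3 -m creep '[{"rotation":[0,0,0],"offset":[0.025,0.032,0],"fingers":0.06},{"rotation":[0,0,0],"offset":[0.05,0.064,0],"fingers":0.06},{"rotation":[0,0,0],"offset":[0.075,0.096,0],"fingers":0.06},{"rotation":[0,0,0],"offset":[0.1,0.128,0],"fingers":0.06},{"rotation":[0,0,0],"offset":[0.125,0.16,0.01],"fingers":0.06},{"rotation":[0,0,0],"offset":[0.149,0.191,0.03],"fingers":0.06},{"rotation":[0,0,0],"offset":[0.149,0.191,0.03],"fingers":0.06},{"rotation":[0,0,0],"offset":[0.149,0.191,0.03],"fingers":0.06}]'; python3 -c "
from h import *
go([.040,.076,.066]);st();snap('wrist','w1.png')"
```

```text
time: 1.43
ee_pos: [0.5427, 0.0928, 0.1989]
ee_rot: [-3.137, 0.167, 0.006]
force: [-0.3, -0.2, 0.3]
gripper_width: 0.703
grip_force: 0.0
offset [0.0011 0.0002 0.1519] rot [ 0.     0.004 -0.004]
t 1.43 grasp rack mm [ 39.5  76.2 217.9] yaw,pitch,roll [-0.2  0.2 -0. ] F [-0.3 -0.2  0.3] grip 0.0 w 60.028191979668854 q [ 0.46  0.29 -0.22 -0.   -1.06  1.  ]
```

View pics/w1.png

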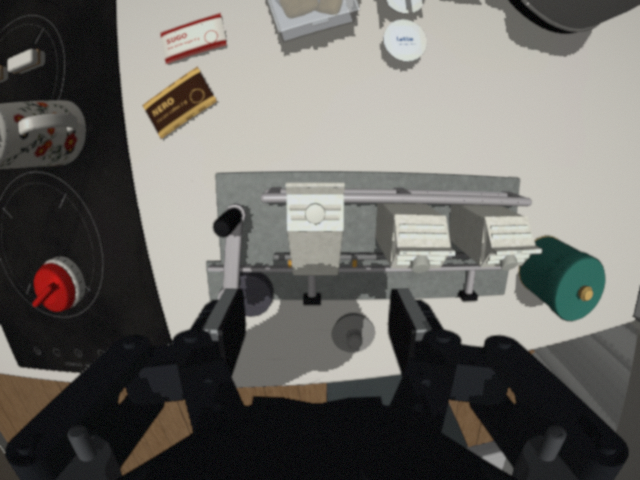

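The wrist view has the carton's cap at (315,213). That is centred on the gripper axis at u=316, and both gaps beside it are clear for the fingers. Next I descend and grip.

```bash
python3 -m creep '[{"rotation":[0,0,0],"offset":[0.001,0,0.038],"fingers":0.06},{"rotation":[0,0,0],"offset":[0.001,0,0.076],"fingers":0.06},{"rotation":[0,0,0],"offset":[0.001,0,0.1],"fingers":0.06},{"rotation":[0,0,0],"offset":[0.001,0,0.12],"fingers":0.06},{"rotation":[0,0,0],"offset":[0.001,0,0.14],"fingers":0.06},{"rotation":[0,0,0],"offset":[0.001,0,0.152],"fingers":0.06},{"rotation":[0,0,0],"offset":[0.001,0,0.152],"fingers":0.06},{"rotation":[0,0,0],"offset":[0.001,0,0.152],"fingers":0.06}]'; python3 -c "
from h import *
st()"
```

```text
time: 2.15
ee_pos: [0.544, 0.0966, 0.0493]
ee_rot: [-3.136, 0.156, -0.001]
force: [0.7, 0.8, 0.8]
gripper_width: 0.699
grip_force: 0.0
t 2.15 grasp rack mm [40.3 80.1 68.3] yaw,pitch,roll [ 0.1 -0.   0.1] F [0.7 0.8 0.8] grip 0.0 w 59.73218303250694 q [ 0.47  0.46 -0.39 -0.   -0.71  1.  ]
```

```bash
python3 -m creep '[{"rotation":[0,0,0],"offset":[0,0,0],"fingers":0.035},{"rotation":[0,0,0],"offset":[0,0,0],"fingers":0.03},{"rotation":[0,0,0],"offset":[0,0,0],"fingers":0.03},{"rotation":[0,0,0],"offset":[0,0,0],"fingers":0.03},{"rotation":[0,0,0],"offset":[0,0,0],"fingers":0.03},{"rotation":[0,0,0],"offset":[0,0,0],"fingers":0.03}]'; python3 -c "
from h import *
st();go([.0215,.076,.066],46);go([.03,.076,.11],0)"
```

```text
time: 2.65
ee_pos: [0.5448, 0.0961, 0.0506]
ee_rot: [-3.134, 0.159, -0.004]
force: [-1.7, 2.0, 6.3]
gripper_width: 0.46
grip_force: 60.2
t 2.65 grasp rack mm [41.1 79.7 69.6] yaw,pitch,roll [ 0.  -0.2  0.2] F [-1.7  2.   6.3] grip 60.19873380661011 w 39.30406348527083 q [ 0.47  0.46 -0.39 -0.   -0.71  1.  ]
offset [-0.006   0.0037 -0.0022] rot [-0.004  0.8   -0.001]
offset [-0.0111  0.0036 -0.0404] rot [-0.004 -0.003  0.001]
```

```bash
python3 -m creep '[{"rotation":[0,0,0],"offset":[0,0,-0.022],"fingers":0.03},{"rotation":[0,0,0],"offset":[0,0.002,-0.046],"fingers":0.03},{"rotation":[0,0.115,0],"offset":[0,0.003,-0.046],"fingers":0.03},{"rotation":[0,0.23,0],"offset":[-0.001,0.003,-0.0465],"fingers":0.03},{"rotation":[0,0.345,0],"offset":[-0.002,0.003,-0.047],"fingers":0.03},{"rotation":[0,0.46,0],"offset":[-0.003,0.003,-0.048],"fingers":0.03},{"rotation":[0,0.575,0],"offset":[-0.004,0.003,-0.049],"fingers":0.03},{"rotation":[0,0.69,0],"offset":[-0.005,0.003,-0.050],"fingers":0.03}]'; python3 -m creep '[{"rotation":[0,0.11,0],"offset":[0,0,0],"fingers":0.03},{"rotation":[0,0.11,0],"offset":[0,0,0],"fingers":0.03},{"rotation":[0,0.11,0],"offset":[0,0,0],"fingers":0.03}]'; python3 -c "
from h import *
st();go([.0215,.076,.071],46);snap('top','t1.png');snap('scene','s1.png')
a=cv2.imread('pics/t1.png')[190:310,250:425];b=cv2.imread('pics/s1.png')[150:310,270:390]
cv2.imwrite('pics/c1.png',np.hstack([cv2.resize(a,(440,302)),cv2.resize(b,(226,302))]))"
```

```text
time: 3.32
ee_pos: [0.5892, 0.0569, 0.1271]
ee_rot: [2.973, -0.204, 0.618]
force: [1.5, 0.4, 0.6]
gripper_width: 0.458
grip_force: 60.8
time: 3.57
ee_pos: [0.608, 0.0517, 0.1394]
ee_rot: [2.925, -0.207, 0.75]
force: [1.1, -0.6, -0.1]
gripper_width: 0.461
grip_force: 60.8
t 3.57 grasp rack mm [ 99.5  43.8 156. ] yaw,pitch,roll [ -3.9 -28.8  -6.3] F [ 1.1 -0.6 -0.1] grip 60.77704668045044 w 39.36584713511014 q [ 0.2   0.26 -0.85  1.57 -0.24 -0.29]
offset [-0.1043 -0.0358  0.0325] rot [ 0.098  0.297 -0.   ]
```

View pics/c1.png

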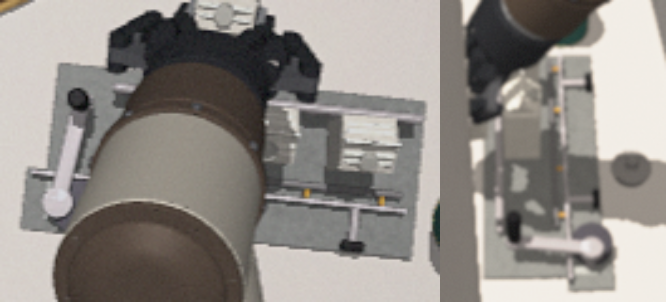

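The picture shows the wrist ran into its singularity (q5 near its limit), so a 46° forward tilt is out of reach. The carton is still held, at (99,44,156) and half-turned. I'll set it back leaning as it was and regrasp with the tool tilted back so it finishes vertical.

```bash
python3 -m creep '[{"rotation":[0,0,0],"offset":[0,0,0],"fingers":0.03},{"rotation":[0,0,0],"offset":[0,0,0],"fingers":0.03}]'; python3 -c "
from h import *
st();go([.041,.076,.13],0)"
```

```text
time: 3.83
ee_pos: [0.6078, 0.0512, 0.1388]
ee_rot: [2.926, -0.211, 0.746]
force: [0.9, 0.2, -0.5]
gripper_width: 0.46
grip_force: 60.8
t 3.83 grasp rack mm [ 99.4  43.3 155.4] yaw,pitch,roll [ -4.  -28.6  -6.3] F [ 0.9  0.2 -0.5] grip 60.8368456363678 w 39.28526283635565 q [ 0.2   0.27 -0.85  1.56 -0.24 -0.28]
offset [-0.0731 -0.0324 -0.0114] rot [ 0.09  -0.503 -0.041]
```

```bash
python3 -m creep '[{"rotation":[0.018,-0.1,-0.008],"offset":[-0.013,-0.007,-0.006],"fingers":0.03},{"rotation":[0.036,-0.2,-0.016],"offset":[-0.025,-0.014,-0.012],"fingers":0.03},{"rotation":[0.054,-0.3,-0.024],"offset":[-0.038,-0.02,-0.018],"fingers":0.03},{"rotation":[0.072,-0.4,-0.032],"offset":[-0.05,-0.026,-0.024],"fingers":0.03},{"rotation":[0.09,-0.503,-0.041],"offset":[-0.063,-0.032,-0.029],"fingers":0.03},{"rotation":[0.09,-0.503,-0.041],"offset":[-0.063,-0.032,-0.029],"fingers":0.03}]'; python3 -c "
from h import *
st();go([.041,.076,.15],0)"
```

```text
time: 4.33
ee_pos: [0.5678, 0.0751, 0.1389]
ee_rot: [3.012, -0.211, 0.426]
force: [2.2, -1.2, -1.1]
gripper_width: 0.461
grip_force: 60.8
t 4.33 grasp rack mm [ 60.9  62.7 157.1] yaw,pitch,roll [ -2.9 -16.2  -4.9] F [ 2.2 -1.2 -1.1] grip 60.82414627075195 w 39.3668476997031 q [ 0.51  0.28 -0.6   0.45 -0.55  0.55]
offset [-0.0268 -0.0141 -0.0007] rot [ 0.078 -0.284 -0.038]
```

```bash
python3 -m creep '[{"rotation":[0.026,-0.095,-0.012],"offset":[-0.009,-0.005,0],"fingers":0.03},{"rotation":[0.052,-0.19,-0.025],"offset":[-0.018,-0.009,0],"fingers":0.03},{"rotation":[0.078,-0.284,-0.038],"offset":[-0.027,-0.014,-0.001],"fingers":0.03},{"rotation":[0.078,-0.284,-0.038],"offset":[-0.027,-0.014,-0.001],"fingers":0.03},{"rotation":[0.078,-0.284,-0.038],"offset":[-0.027,-0.014,-0.001],"fingers":0.03},{"rotation":[0.078,-0.284,-0.038],"offset":[-0.027,-0.014,-0.001],"fingers":0.03}]'; python3 -c "
from h import *
st();go([.041,.076,.071],0)"
```

```text
time: 4.83
ee_pos: [0.545, 0.0902, 0.1311]
ee_rot: [3.133, -0.161, 0.008]
force: [0.2, -0.9, -1.3]
gripper_width: 0.46
grip_force: 60.8
t 4.83 grasp rack mm [ 41.9  74.  150.1] yaw,pitch,roll [-0.  -0.3 -0.2] F [ 0.2 -0.9 -1.3] grip 60.82646369934082 w 39.25338283551195 q [ 0.46  0.36 -0.32  0.01 -0.9   1.  ]
offset [-0.0014 -0.0024  0.0791] rot [ 0.004 -0.006 -0.001]
```

```bash
python3 -m creep '[{"rotation":[0,0,0],"offset":[-0.001,-0.002,0.025],"fingers":0.03},{"rotation":[0,0,0],"offset":[-0.001,-0.002,0.05],"fingers":0.03},{"rotation":[0,0,0],"offset":[-0.001,-0.002,0.065],"fingers":0.03},{"rotation":[0,0,0],"offset":[-0.001,-0.002,0.075],"fingers":0.03},{"rotation":[0,0,0],"offset":[-0.001,-0.002,0.078],"fingers":0.03},{"rotation":[0,0,0],"offset":[-0.001,-0.002,0.078],"fingers":0.03}]'; python3 -c "
from h import *
st();snap('scene','s2.png')
b=cv2.imread('pics/s2.png')[150:310,270:390]
cv2.imwrite('pics/c2.png',cv2.resize(b,None,fx=3,fy=3))"
```

```text
time: 5.33
ee_pos: [0.5449, 0.0917, 0.0534]
ee_rot: [3.133, -0.161, 0.008]
force: [-0.1, 0.3, -0.4]
gripper_width: 0.462
grip_force: 60.8
t 5.33 grasp rack mm [41.6 75.4 72.4] yaw,pitch,roll [-0.  -0.3 -0.2] F [-0.1  0.3 -0.4] grip 60.83325147628784 w 39.448821448408154 q [ 0.46  0.46 -0.4   0.01 -0.72  1.  ]
```

View pics/c2.png

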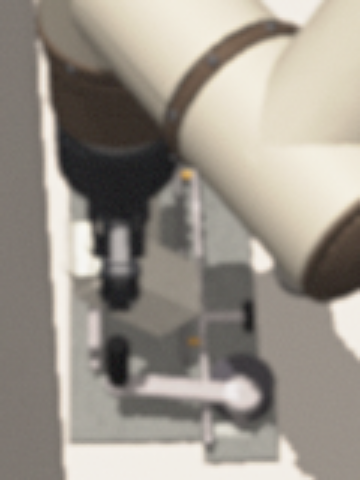

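The carton is held leaning over the rail as at the start, around (165,265), clear of the lever. I'll lower the last 2 mm, release and retreat.

```bash
python3 -m creep '[{"rotation":[0,0,0],"offset":[0,0,0.0025],"fingers":0.03},{"rotation":[0,0,0],"offset":[0,0,0.0025],"fingers":0.03},{"rotation":[0,0,0],"offset":[0,0,0.0025],"fingers":0.06},{"rotation":[0,0,0],"offset":[0,0,0.0025],"fingers":0.06},{"rotation":[0,0,0],"offset":[0,0,0.0025],"fingers":0.06},{"rotation":[0,0,0],"offset":[0,0,0.0025],"fingers":0.06}]'; python3 -m creep '[{"rotation":[0,0,0],"offset":[0,0,-0.03],"fingers":0.06},{"rotation":[0,0,0],"offset":[0,0,-0.06],"fingers":0.06},{"rotation":[0,0,0],"offset":[0,0,-0.1],"fingers":0.06},{"rotation":[0,0,0],"offset":[0,0,-0.13],"fingers":0.06},{"rotation":[0,0,0],"offset":[0,0,-0.13],"fingers":0.06}]'; python3 -c "
from h import *
st();go([.11,.076,.13],-42);go([.05,.076,.066],-42);snap('wrist','w2.png')"
```

```text
time: 5.88
ee_pos: [0.5459, 0.0919, 0.0516]
ee_rot: [3.134, -0.162, 0.01]
force: [-0.2, 0.6, 0.5]
gripper_width: 0.704
grip_force: 0.0
time: 6.3
ee_pos: [0.5489, 0.0934, 0.1888]
ee_rot: [-3.136, 0.16, -0.03]
force: [-0.0, 0.9, 0.4]
gripper_width: 0.704
grip_force: 0.0
t 6.30 grasp rack mm [ 45.2  77.4 207.8] yaw,pitch,roll [ 0.  -1.1  0.1] F [-0.   0.9  0.4] grip 0.0 w 60.14738286001205 q [ 0.46  0.3  -0.24  0.01 -1.02  1.  ]
offset [0.0503 0.0016 0.0739] rot [-0.002 -0.752  0.001]
offset [-0.0109  0.0018  0.1367] rot [-0.002 -0.752  0.001]
```

View pics/w2.png

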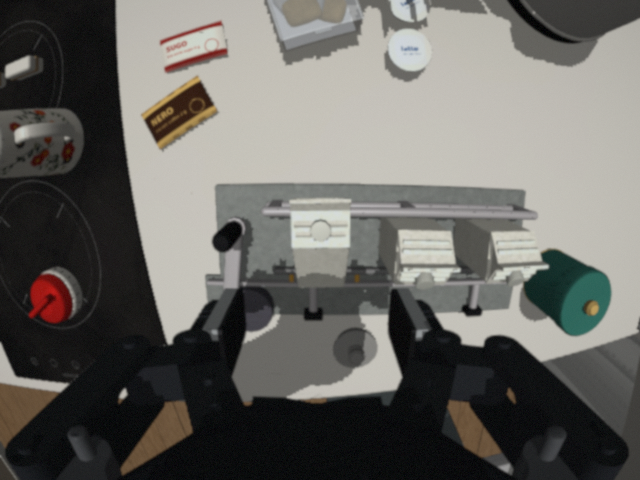

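The carton rests leaning again, with its cap at (321,231), about 3 mm to −y of the gripper centre. Its neighbours are untouched. Now I tilt the tool back.

```bash
python3 -m creep '[{"rotation":[0,-0.115,0],"offset":[0.012,0,0],"fingers":0.06},{"rotation":[0,-0.23,0],"offset":[0.024,0.001,0],"fingers":0.06},{"rotation":[0,-0.345,0],"offset":[0.036,0.001,0],"fingers":0.06},{"rotation":[0,-0.46,0],"offset":[0.048,0.002,0],"fingers":0.06},{"rotation":[0,-0.575,0],"offset":[0.056,0.002,0.01],"fingers":0.06},{"rotation":[0,-0.69,0],"offset":[0.06,0.002,0.02],"fingers":0.06},{"rotation":[0,-0.752,0],"offset":[0.06,0.002,0.03],"fingers":0.06},{"rotation":[0,-0.752,0],"offset":[0.06,0.002,0.03],"fingers":0.06}]'; python3 -c "
from h import *
st();go([.108,.0745,.133],-42);go([.0475,.0745,.066],-42)"
```

```text
time: 7.02
ee_pos: [0.6035, 0.0833, 0.1431]
ee_rot: [-2.882, 0.157, 1.153]
force: [-0.7, -0.1, -3.1]
gripper_width: 0.703
grip_force: 0.0
t 7.02 grasp rack mm [114.   73.  156.9] yaw,pitch,roll [-0.3 43.6 -0.1] F [-0.7 -0.1 -3.1] grip 0.0 w 60.07636550203318 q [ 0.27  0.82  0.47 -0.27 -1.93  1.19]
offset [ 0.0127 -0.0017  0.0214] rot [ 0.002  0.028 -0.007]
offset [ 0.0151 -0.0018  0.1117] rot [ 0.002  0.028 -0.007]
```

```bash
python3 -m creep '[{"rotation":[0,0.028,-0.007],"offset":[0.006,0,0.01],"fingers":0.06},{"rotation":[0,0.028,-0.007],"offset":[0.013,-0.002,0.021],"fingers":0.06},{"rotation":[0,0.028,-0.007],"offset":[0.013,-0.002,0.021],"fingers":0.06},{"rotation":[0,0.028,-0.007],"offset":[0.013,-0.002,0.021],"fingers":0.06}]'; python3 -c "
from h import *
st();go([.0475,.0745,.066],-42)"
```

```text
time: 7.35
ee_pos: [0.5993, 0.0865, 0.1276]
ee_rot: [-2.905, 0.141, 1.092]
force: [0.8, 1.0, 0.9]
gripper_width: 0.702
grip_force: 0.0
t 7.35 grasp rack mm [108.9  75.8 141.9] yaw,pitch,roll [ 0.4 41.2 -0.2] F [0.8 1.  0.9] grip 0.0 w 59.95556594762571 q [ 0.28  0.81  0.41 -0.26 -1.85  1.21]
offset [0.0035 0.001  0.0976] rot [ 0.003 -0.014  0.004]
```

```bash
python3 -m creep '[{"rotation":[0,0,0],"offset":[0.003,0.001,0.025],"fingers":0.06},{"rotation":[0,0,0],"offset":[0.003,0.001,0.045],"fingers":0.06},{"rotation":[0,0,0],"offset":[0.003,0.001,0.06],"fingers":0.06},{"rotation":[0,0,0],"offset":[0.003,0.001,0.075],"fingers":0.06},{"rotation":[0,0,0],"offset":[0.003,0.001,0.086],"fingers":0.06},{"rotation":[0,0,0],"offset":[0.003,0.001,0.094],"fingers":0.06},{"rotation":[0,0,0],"offset":[0.003,0.001,0.094],"fingers":0.06},{"rotation":[0,0,0],"offset":[0.003,0.001,0.094],"fingers":0.06}]'; python3 -c "
from h import *
st();go([.0475,.0745,.066],-42)"
```

```text
time: 8.02
ee_pos: [0.5412, 0.0914, 0.0555]
ee_rot: [-2.906, 0.141, 1.088]
force: [0.6, 0.3, 0.8]
gripper_width: 0.705
grip_force: 0.0
t 8.02 grasp rack mm [50.6 74.7 69.9] yaw,pitch,roll [ 0.4 41.1 -0.2] F [0.6 0.3 0.8] grip 0.0 w 60.184866888176806 q [ 0.31  0.79  0.18 -0.26 -1.63  1.24]
offset [-0.0001  0.0002  0.0049] rot [ 0.002 -0.016  0.005]
```

```bash
python3 -m creep '[{"rotation":[0,0,0],"offset":[0,0,0.003],"fingers":0.06},{"rotation":[0,0,0],"offset":[0,0,0.003],"fingers":0.035},{"rotation":[0,0,0],"offset":[0,0,0.003],"fingers":0.03},{"rotation":[0,0,0],"offset":[0,0,0.003],"fingers":0.03},{"rotation":[0,0,0],"offset":[0,0,0.003],"fingers":0.03},{"rotation":[0,0,0],"offset":[0,0,0.003],"fingers":0.03},{"rotation":[0,0,0],"offset":[0,0,0.003],"fingers":0.03}]'; python3 -c "
from h import *
st();go([.044,.0745,.12],-41);go([.028,.0745,.12],5)"
```

```text
time: 8.6
ee_pos: [0.5392, 0.0916, 0.0529]
ee_rot: [-2.905, 0.141, 1.089]
force: [1.0, 0.7, 2.0]
gripper_width: 0.46
grip_force: 62.0
t 8.60 grasp rack mm [48.6 74.7 67.2] yaw,pitch,roll [ 0.3 41.1 -0.1] F [1.  0.7 2. ] grip 62.02643394470215 w 39.31785616080778 q [ 0.31  0.79  0.17 -0.26 -1.62  1.24]
offset [-0.0382  0.     -0.0368] rot [0.002 0.001 0.004]
offset [-0.0366  0.     -0.0321] rot [-0.     0.804  0.005]
```

```bash
python3 -m creep '[{"rotation":[0,0,0],"offset":[-0.018,0,-0.018],"fingers":0.03},{"rotation":[0,0,0],"offset":[-0.038,0,-0.037],"fingers":0.03},{"rotation":[0,0.11,0],"offset":[-0.038,0,-0.036],"fingers":0.03},{"rotation":[0,0.22,0],"offset":[-0.038,0,-0.036],"fingers":0.03},{"rotation":[0,0.33,0],"offset":[-0.038,0,-0.035],"fingers":0.03},{"rotation":[0,0.44,0],"offset":[-0.037,0,-0.034],"fingers":0.03},{"rotation":[0,0.55,0],"offset":[-0.037,0,-0.033],"fingers":0.03},{"rotation":[0,0.66,0],"offset":[-0.037,0,-0.033],"fingers":0.03}]'; python3 -c "
from h import *
st();go([.027,.0745,.12],5)"
```

```text
time: 9.27
ee_pos: [0.5328, 0.0923, 0.102]
ee_rot: [-3.131, 0.154, 0.082]
force: [0.6, -0.8, -1.5]
gripper_width: 0.46
grip_force: 61.8
t 9.27 grasp rack mm [ 30.6  74.6 120.9] yaw,pitch,roll [0.2 3.  0.2] F [ 0.6 -0.8 -1.5] grip 61.79402232170105 w 39.285621752092965 q [ 0.45  0.4  -0.32 -0.04 -0.9   1.04]
offset [-0.0009  0.0002  0.0009] rot [-0.003  0.14   0.004]
```

```bash
python3 -m creep '[{"rotation":[0,0.07,0],"offset":[0,0,0],"fingers":0.03},{"rotation":[0,0.14,0],"offset":[-0.001,0,0.001],"fingers":0.03},{"rotation":[0,0.14,0],"offset":[-0.001,0,0.001],"fingers":0.03},{"rotation":[0,0.14,0],"offset":[-0.001,0,0.001],"fingers":0.03}]'; python3 -c "
from h import *
st();go([.0265,.0745,.076],5);snap('scene','s3.png')
b=cv2.imread('pics/s3.png')[150:310,270:390]
cv2.imwrite('pics/c3.png',cv2.resize(b,None,fx=3,fy=3))"
```

```text
time: 9.6
ee_pos: [0.5302, 0.092, 0.1005]
ee_rot: [3.132, -0.152, 0.125]
force: [0.9, 0.1, -0.5]
gripper_width: 0.458
grip_force: 61.8
t 9.60 grasp rack mm [ 25.5  74.1 119.4] yaw,pitch,roll [ 0.3 -4.6  0.1] F [ 0.9  0.1 -0.5] grip 61.81097388267517 w 39.115000035943076 q [ 0.5   0.34 -0.46  0.07 -0.7   0.92]
offset [-0.0023 -0.0003  0.0434] rot [-0.001  0.008  0.005]
```

View pics/c3.png

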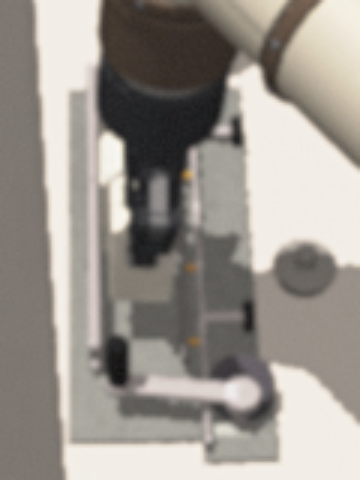

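The carton hangs upright over the lane, at about (148,270), between bar and rail. I'll lower it.

```bash
python3 -m creep '[{"rotation":[0,0,0],"offset":[-0.001,0,0.015],"fingers":0.03},{"rotation":[0,0,0],"offset":[-0.002,0,0.028],"fingers":0.03},{"rotation":[0,0,0],"offset":[-0.002,0,0.036],"fingers":0.03},{"rotation":[0,0,0],"offset":[-0.002,0,0.042],"fingers":0.03},{"rotation":[0,0,0],"offset":[-0.002,0,0.044],"fingers":0.03},{"rotation":[0,0,0],"offset":[-0.002,0,0.044],"fingers":0.03}]'; python3 -c "
from h import *
st()"
```

```text
time: 10.15
ee_pos: [0.5336, 0.0921, 0.0561]
ee_rot: [3.132, -0.154, 0.127]
force: [-0.8, 0.4, -0.6]
gripper_width: 0.461
grip_force: 61.8
t 10.15 grasp rack mm [28.9 74.5 75. ] yaw,pitch,roll [ 0.2 -4.6  0.1] F [-0.8  0.4 -0.6] grip 61.811760663986206 w 39.353235333921305 q [ 0.5   0.41 -0.5   0.08 -0.59  0.91]
```

```bash
python3 -m creep '[{"rotation":[0,0,0],"offset":[-0.002,0,0.0015],"fingers":0.03},{"rotation":[0,0,0],"offset":[-0.002,0,0.0015],"fingers":0.03},{"rotation":[0,0,0],"offset":[-0.002,0,0.0015],"fingers":0.03}]'; python3 -m creep '[{"rotation":[0,0,0],"offset":[0,0,0],"fingers":0.06},{"rotation":[0,0,0],"offset":[0,0,0],"fingers":0.06},{"rotation":[0,0,0],"offset":[0,0,0],"fingers":0.06},{"rotation":[0,0,0],"offset":[0,0,0],"fingers":0.06},{"rotation":[0,0,0],"offset":[0,0,0],"fingers":0.06},{"rotation":[0,0,0],"offset":[0,0,0],"fingers":0.06}]'; python3 -m creep '[{"rotation":[0,0,0],"offset":[0,0,-0.03],"fingers":0.06},{"rotation":[0,0,0],"offset":[0,0,-0.06],"fingers":0.06},{"rotation":[0,0,0],"offset":[0,0,-0.09],"fingers":0.06},{"rotation":[0,0,0],"offset":[0,0,-0.12],"fingers":0.06},{"rotation":[0,0,0],"offset":[0,0,-0.12],"fingers":0.06}]'; python3 -c "
from h import *
st();go([.0427,.144,.16]);snap('wrist','w3.png')"
```

```text
time: 10.4
ee_pos: [0.5315, 0.0924, 0.0555]
ee_rot: [3.133, -0.153, 0.129]
force: [0.9, -0.2, -1.6]
gripper_width: 0.456
grip_force: 61.8
time: 10.9
ee_pos: [0.5315, 0.0924, 0.0552]
ee_rot: [3.133, -0.153, 0.129]
force: [-0.2, 0.4, -0.2]
gripper_width: 0.7
grip_force: 0.0
time: 11.32
ee_pos: [0.5248, 0.0944, 0.1812]
ee_rot: [-3.132, 0.151, -0.147]
force: [0.3, 0.6, -0.3]
gripper_width: 0.702
grip_force: 0.0
t 11.32 grasp rack mm [ 19.7  75.9 200.2] yaw,pitch,roll [ 0.3 -5.3  0.4] F [ 0.3  0.6 -0.3] grip 0.0 w 59.97766121190751 q [ 0.51  0.23 -0.38  0.06 -0.88  0.93]
offset [ 0.0178 -0.0676  0.0425] rot [-0.007 -0.093  0.006]
```

View pics/w3.png

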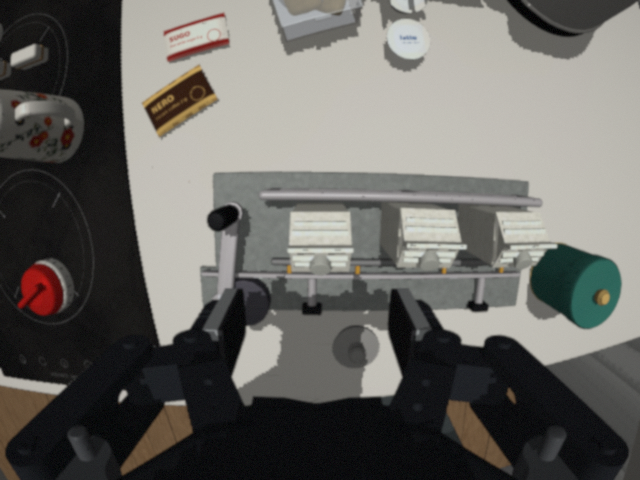

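All three cartons stand upright in the row, at (321,240), (431,238) and (522,240), and the lever is still at its start with the knob at (222,217). Next I go over the knob.

```bash
python3 -m creep '[{"rotation":[-0.004,-0.047,0.003],"offset":[0.008,-0.03,0],"fingers":0.05},{"rotation":[-0.007,-0.093,0.006],"offset":[0.016,-0.06,0.01],"fingers":0.05},{"rotation":[-0.007,-0.093,0.006],"offset":[0.018,-0.068,0.042],"fingers":0.05},{"rotation":[-0.007,-0.093,0.006],"offset":[0.018,-0.068,0.042],"fingers":0.05},{"rotation":[-0.007,-0.093,0.006],"offset":[0.018,-0.068,0.042],"fingers":0.05},{"rotation":[-0.007,-0.093,0.006],"offset":[0.018,-0.068,0.042],"fingers":0.05}]'
python3 - <<'E'
from h import *
st();go([.0427,.144,.067])
# knob check from top camera and wrist: dark blob
p,M=tool(); im=get_image('wrist'); c=camera_info('wrist'); T=np.array(c['tool_from_camera'])
# predicted pixel of knob top
def wp(q):
    k=T[:3,:3].T@(M.T@(q-p)-T[:3,3]); k=np.array([k[0],-k[1],-k[2]])
    th=np.arctan2(np.hypot(k[0],k[1]),k[2]);ph=np.arctan2(k[1],k[0])
    return c['cx']+c['fx']*th*np.cos(ph),c['cy']+c['fy']*th*np.sin(ph)
for z in(.087,.042):print('pred',wp(O+RR@np.array([.0427,.144,z])))
g=im.max(2); u,v=map(int,wp(O+RR@np.array([.0427,.144,.087])))
w=(g[v-40:v+41,u-40:u+41]<45).astype(np.uint8)
n,l,s,ce=cv2.connectedComponentsWithStats(w)
for i in range(1,n):
    if s[i,4]>60:print('blob',s[i,0]+u-40,s[i,1]+v-40,s[i,2:],ce[i]+[u-40,v-40])
E
```

```text
time: 11.87
ee_pos: [0.5491, 0.1582, 0.1339]
ee_rot: [3.131, -0.163, -0.02]
force: [0.1, -0.2, 0.3]
gripper_width: 0.587
grip_force: 0.0
t 11.87 grasp rack mm [ 39.4 142.  152.9] yaw,pitch,roll [-0.1  0.7 -0.4] F [ 0.1 -0.2  0.3] grip 0.0 w 50.160130087373595 q [ 0.56  0.39 -0.25 -0.   -0.95  0.91]
offset [ 0.0046 -0.0027  0.0859] rot [ 0.007  0.012 -0.002]
pred (np.float64(312.8663903558012), np.float64(258.135503337112))
pred (np.float64(312.9850708295771), np.float64(234.9151457559579))
blob 296 226 [ 27  40 853] [309.59671747 246.38335287]
```

```bash
python3 -m creep '[{"rotation":[0.007,0.012,0],"offset":[0.004,-0.003,0.02],"fingers":0.05},{"rotation":[0.007,0.012,0],"offset":[0.004,-0.004,0.04],"fingers":0.05},{"rotation":[0.007,0.012,0],"offset":[0.004,-0.004,0.06],"fingers":0.05},{"rotation":[0.007,0.012,0],"offset":[0.004,-0.004,0.076],"fingers":0.05},{"rotation":[0.007,0.012,0],"offset":[0.004,-0.004,0.086],"fingers":0.05},{"rotation":[0.007,0.012,0],"offset":[0.004,-0.004,0.086],"fingers":0.05}]'; python3 -m creep '[{"rotation":[0,0,0],"offset":[0,0,0],"fingers":0.01},{"rotation":[0,0,0],"offset":[0,0,0],"fingers":0.01},{"rotation":[0,0,0],"offset":[0,0,0],"fingers":0.01},{"rotation":[0,0,0],"offset":[0,0,0],"fingers":0.01},{"rotation":[0,0,0],"offset":[0,0,0],"fingers":0.01},{"rotation":[0,0,0],"offset":[0,0,0],"fingers":0.01}]'
python3 - <<'E'
from h import *
st()
ax=np.array([-.037,.155]);p,M=tool();g=(RR.T@(p-O))[:2]-ax
a=np.arctan2(g[1],g[0]);print('r',np.hypot(*g),'joint',a+.129)
E
```

```text
time: 12.42
ee_pos: [0.5524, 0.1613, 0.0482]
ee_rot: [-3.136, 0.164, -0.001]
force: [0.1, 0.4, 0.6]
gripper_width: 0.588
grip_force: 0.1
time: 12.92
ee_pos: [0.5533, 0.1618, 0.0495]
ee_rot: [-3.136, 0.163, -0.003]
force: [-1.0, -2.0, 6.1]
gripper_width: 0.166
grip_force: 58.7
t 12.92 grasp rack mm [ 42.9 145.9  68.5] yaw,pitch,roll [-0.1 -0.1  0.1] F [-1.  -2.   6.1] grip 58.70916129089892 w 14.154727904719868 q [ 0.57  0.49 -0.33 -0.   -0.74  0.9 ]
r 0.08048960123646004 joint 0.015505883671727325
```

```bash
cat >> h.py <<'E'
def arc(step=.1,n=8,end=1.571):
    ax=np.array([-.037,.155]);p,M=tool();g0=RR.T@(p-O);g=g0[:2]-ax
    a=np.arctan2(g[1],g[0]);print('r %.4f joint %.3f F'%(np.hypot(*g),a+.129),np.round(sense()['force'],1))
    st()
    for i in range(1,n+1):
        d=min(i*step,end-a); t=ax+.0803*np.array([np.cos(a+d),np.sin(a+d)])
        o=M.T@RR@np.array([*(t-g0[:2]),0]); print(round(-d,3),np.round(o*1e3,1))
E
python3 -c "
from h import *
arc()"
```

```text
r 0.0805 joint 0.016 F [-1.  -2.   6.1]
t 12.92 grasp rack mm [ 42.9 145.9  68.5] yaw,pitch,roll [-0.1 -0.1  0.1] F [-1.  -2.   6.1] grip 58.70916129089892 w 14.154727904719868 q [ 0.57  0.49 -0.33 -0.   -0.74  0.9 ]
-0.1 [ 0.3 -8.   0. ]
-0.2 [ -0.  -16.1   0. ]
-0.3 [ -1.1 -24.    0. ]
-0.4 [ -3.  -31.8   0. ]
-0.5 [ -5.7 -39.4   0.1]
-0.6 [ -9.1 -46.6   0.1]
-0.7 [-13.2 -53.5   0.1]
-0.8 [-18.  -60.    0.1]
```

```bash
python3 -m creep '[{"rotation":[0,0,-0.1],"offset":[0.0003,-0.008,0],"fingers":0.01},{"rotation":[0,0,-0.2],"offset":[0,-0.016,0],"fingers":0.01},{"rotation":[0,0,-0.3],"offset":[-0.001,-0.024,0],"fingers":0.01},{"rotation":[0,0,-0.4],"offset":[-0.003,-0.032,0],"fingers":0.01},{"rotation":[0,0,-0.5],"offset":[-0.0057,-0.0394,0],"fingers":0.01},{"rotation":[0,0,-0.5],"offset":[-0.0057,-0.0394,0],"fingers":0.01}]'; python3 -c "
from h import *
arc()"
```

```text
time: 13.42
ee_pos: [0.5523, 0.2024, 0.0495]
ee_rot: [-3.078, -0.624, -0.006]
force: [2.4, -4.3, 4.9]
gripper_width: 0.168
grip_force: 58.7
r 0.0810 joint 0.525 F [ 2.4 -4.3  4.9]
t 13.42 grasp rack mm [ 37.7 186.2  68.5] yaw,pitch,roll [28.8 -0.2  0.1] F [ 2.4 -4.3  4.9] grip 58.66795971058309 w 14.34871984975599 q [ 0.63  0.51 -0.31  0.   -0.75  1.34]
-0.1 [-0.3 -8.1 -0. ]
-0.2 [ -0.6 -16.1  -0. ]
-0.3 [ -1.8 -24.1  -0. ]
-0.4 [ -3.7 -31.8  -0. ]
-0.5 [ -6.4 -39.4  -0. ]
-0.6 [ -9.9 -46.7  -0. ]
-0.7 [-14.  -53.5  -0. ]
-0.8 [-18.8 -59.9  -0.1]
```

Tracking well, with low forces.

```bash
python3 -m creep '[{"rotation":[0,0,-0.1],"offset":[-0.0003,-0.008,0],"fingers":0.01},{"rotation":[0,0,-0.2],"offset":[-0.0006,-0.016,0],"fingers":0.01},{"rotation":[0,0,-0.3],"offset":[-0.0018,-0.024,0],"fingers":0.01},{"rotation":[0,0,-0.4],"offset":[-0.0037,-0.0318,0],"fingers":0.01},{"rotation":[0,0,-0.5],"offset":[-0.0064,-0.0394,0],"fingers":0.01},{"rotation":[0,0,-0.6],"offset":[-0.0099,-0.0467,0],"fingers":0.01},{"rotation":[0,0,-0.6],"offset":[-0.0099,-0.0467,0],"fingers":0.01}]'; python3 -c "
from h import *
arc()"
```

```text
time: 14.0
ee_pos: [0.5258, 0.242, 0.0496]
ee_rot: [-2.758, -1.505, -0.01]
force: [6.5, -3.3, 2.7]
gripper_width: 0.167
grip_force: 58.5
r 0.0812 joint 1.120 F [ 6.5 -3.3  2.7]
t 14.00 grasp rack mm [  7.4 222.9  68.6] yaw,pitch,roll [63.1 -0.3  0.2] F [ 6.5 -3.3  2.7] grip 58.54283738415688 w 14.292284066536224 q [ 0.71  0.5  -0.33  0.   -0.74  1.86]
-0.1 [-0.4 -8.1 -0. ]
-0.2 [ -0.7 -16.1  -0.1]
-0.3 [ -1.9 -24.1  -0.1]
-0.4 [ -3.8 -31.9  -0.1]
-0.5 [ -6.4 -39.4  -0.2]
-0.58 [ -9.1 -45.3  -0.2]
-0.58 [ -9.1 -45.3  -0.2]
-0.58 [ -9.1 -45.3  -0.2]
```

```bash
python3 -m creep '[{"rotation":[0,0,-0.1],"offset":[-0.0002,-0.008,0],"fingers":0.01},{"rotation":[0,0,-0.2],"offset":[-0.0006,-0.016,0],"fingers":0.01},{"rotation":[0,0,-0.3],"offset":[-0.0018,-0.024,0],"fingers":0.01},{"rotation":[0,0,-0.4],"offset":[-0.0037,-0.0318,0],"fingers":0.01},{"rotation":[0,0,-0.5],"offset":[-0.0064,-0.0394,0],"fingers":0.01},{"rotation":[0,0,-0.58],"offset":[-0.009,-0.0453,0],"fingers":0.01},{"rotation":[0,0,-0.58],"offset":[-0.009,-0.0453,0],"fingers":0.01},{"rotation":[0,0,-0.58],"offset":[-0.009,-0.0453,0],"fingers":0.01}]'; python3 -m creep '[{"rotation":[0,0,0],"offset":[0,0,0],"fingers":0.01},{"rotation":[0,0,0],"offset":[0,0,0],"fingers":0.01},{"rotation":[0,0,0],"offset":[0,0,0],"fingers":0.01},{"rotation":[0,0,0],"offset":[0,0,0],"fingers":0.01}]';python3 -c "
from h import *
arc()"
```

```text
time: 14.67
ee_pos: [0.4838, 0.2592, 0.0496]
ee_rot: [2.216, 2.225, 0.012]
force: [8.7, -2.0, 2.0]
gripper_width: 0.169
grip_force: 58.7
time: 15.0
ee_pos: [0.4841, 0.2592, 0.0496]
ee_rot: [2.217, 2.224, 0.012]
force: [7.4, -2.2, 2.3]
gripper_width: 0.172
grip_force: 58.7
r 0.0808 joint 1.685 F [ 7.4 -2.2  2.3]
t 15.00 grasp rack mm [-35.9 235.7  68.6] yaw,pitch,roll [96.  -0.4  0.3] F [ 7.4 -2.2  2.3] grip 58.70746912434697 w 14.672551809575792 q [ 0.79  0.46 -0.41  0.   -0.7   2.36]
-0.015 [-0.4 -1.3 -0. ]
-0.015 [-0.4 -1.3 -0. ]
-0.015 [-0.4 -1.3 -0. ]
-0.015 [-0.4 -1.3 -0. ]
-0.015 [-0.4 -1.3 -0. ]
-0.015 [-0.4 -1.3 -0. ]
-0.015 [-0.4 -1.3 -0. ]
-0.015 [-0.4 -1.3 -0. ]
```

Run:
```python
from h import *
im=get_image('top')
rk=lambda p:np.round(1e3*(RR.T@(p-O)),0)[:2]
for y in(.074,.0,-.074):
    u,v=proj('top',O+RR@np.array([.03,y,.1])); u,v=int(u),int(v)
    w=(im[v-22:v+23,u-16:u+17].min(2)>165).astype(np.uint8)
    n,l,s,c=cv2.connectedComponentsWithStats(w); i=1+np.argmax(s[1:,4])
    print('roof y',y,'area',s[i,4],'box',s[i,2:4],'rack',rk(onz('top',*(c[i]+[u-16,v-22]),.095)))
# rail/bar: bright columns along rack x at floor gap y=.037, z=.0185
for y in(.037,-.037,.105):
    print(y,[int(im[int(round(q[1])),int(round(q[0]))].mean()) for x in np.arange(-.03,.065,.003) for q in [proj('top',O+RR@np.array([x,y,.0185]))]])
```

```text
roof y 0.074 area 245 box [32 14] rack [45. 74.]
roof y 0.0 area 242 box [33 14] rack [45.  1.]
roof y -0.074 area 231 box [27 13] rack [ 44. -73.]
0.037 [124, 121, 116, 116, 121, 120, 123, 126, 120, 128, 64, 137, 80, 68, 119, 105, 120, 116, 124, 125, 119, 119, 125, 123, 126, 69, 69, 70, 68, 104, 183, 145]
-0.037 [115, 117, 118, 123, 121, 123, 119, 124, 121, 108, 65, 193, 93, 105, 125, 108, 112, 114, 117, 114, 126, 124, 120, 123, 124, 70, 64, 65, 70, 99, 189, 148]
0.105 [124, 127, 128, 124, 126, 125, 128, 125, 124, 115, 72, 189, 141, 93, 131, 126, 128, 129, 129, 132, 131, 122, 127, 127, 131, 69, 69, 68, 63, 123, 186, 150]
```

```bash
python3 -c "
from h import *
st();print(job_done())"
```

```text
t 15.05 grasp rack mm [-35.9 235.7  68.6] yaw,pitch,roll [96.  -0.4  0.3] F [ 8.4 -0.8  2.3] grip 58.707527755759656 w 14.3791442636234 q [ 0.79  0.46 -0.41  0.   -0.7   2.36]
the job is handed in; nothing more can be done
None
```

I handed the job in at about 15 s of robot time: the tipped carton stands upright in its place, and the gripper is holding the lever at about 1.69 rad (from the measured gripper position; target 1.70). The last top view put all three cartons upright and level across the lane; I did not measure the bar's pressure on each one, and `job_done()` returned no verdict.

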